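Find the full tea tins by weight and load the caddy

TASK

Two of the four identical tea tins on the chopping board are full and two are empty, which only their weight tells. Find the full ones by lifting and stand one in each of the two square bays of the wooden tea caddy, right down on its floor; leave the two empty tins standing on the board. Keep all tins upright, set them down gently rather than dropping them, and do not disturb the other things.

Things in the scene. Friction and masses are not known exactly. Their poses are not given: they have to be found in the camera images.
- tin_1: one of four outwardly identical closed tea tins: upright cylinder 52 mm in diameter, 85 mm high, green body, brass lid on the upper 20 mm (lid is fixed and flush, can be gripped too). Origin: centre of the underside, z up. Two of the four are full (0.32 to 0.48 kg), two are empty (0.07 to 0.11 kg); which is which changes and cannot be seen. Starts on the board, centres at least 90 mm from the other tins'
- tin_2: one of four outwardly identical closed tea tins: upright cylinder 52 mm in diameter, 85 mm high, green body, brass lid on the upper 20 mm (lid is fixed and flush, can be gripped too). Origin: centre of the underside, z up. Two of the four are full (0.32 to 0.48 kg), two are empty (0.07 to 0.11 kg); which is which changes and cannot be seen. Starts on the board, centres at least 90 mm from the other tins'
- tin_3: one of four outwardly identical closed tea tins: upright cylinder 52 mm in diameter, 85 mm high, green body, brass lid on the upper 20 mm (lid is fixed and flush, can be gripped too). Origin: centre of the underside, z up. Two of the four are full (0.32 to 0.48 kg), two are empty (0.07 to 0.11 kg); which is which changes and cannot be seen. Starts on the board, centres at least 90 mm from the other tins'
- tin_4: one of four outwardly identical closed tea tins: upright cylinder 52 mm in diameter, 85 mm high, green body, brass lid on the upper 20 mm (lid is fixed and flush, can be gripped too). Origin: centre of the underside, z up. Two of the four are full (0.32 to 0.48 kg), two are empty (0.07 to 0.11 kg); which is which changes and cannot be seen. Starts on the board, centres at least 90 mm from the other tins'
- caddy: wooden tea caddy, an open tray fixed to the worktop, 188 mm (its x) by 76 mm (its y), 38 mm high. Along its x lie a square bay 64 x 64 mm inside, a narrow empty gap 36 mm wide, and another such bay. Walls 6 mm thick; the bay floors are 10 mm above the worktop, so walls rise 28 mm above them. Origin: centre of the underside, on the worktop, z up
- bay_near (a point): centre of the floor of the caddy bay at its -x end (the one nearer the robot), 56 mm from the caddy's centre
- bay_far (a point): centre of the floor of the caddy bay at its +x end (the farther one), 56 mm from the caddy's centre
- board: wooden chopping board lying flat, it does not slide; 200 mm (its x) by 320 mm (its y), 22 mm thick. Origin: centre of the underside, on the worktop, z up; its top is 22 mm above
- faucet: tall metal kitchen tap, fixed, behind the sink to the robot's right. It rises to 0.41 m above the worktop; its foot and gooseneck fill from 120 mm nearer the robot (-x) to 120 mm farther than the origin, and from 20 to 105 mm to the left (+y) of it; the origin lies 60 mm below the worktop. Nothing is to be done with it: pass on the robot's side of it on the way to the tins
- tea_box: cardboard tea box, 63 x 78 x 102 mm; bystander, loose, stands at the back of the worktop; leave it where it is. Origin: centre of the underside
- mug: white mug, 88 x 127 x 95 mm with its handle; bystander, loose, stands at the back of the worktop; leave it where it is. Origin: centre of the underside
- spice_jar: glass spice jar with a dark cap, diameter 41 mm, 105 mm high; bystander, loose, stands at the back of the worktop; leave it where it is. Origin: centre of the underside
Not all that is in view belongs to the job. Leave any blue look-alike of the tin_2 alone.

How it is judged (in metres and radians):
At the end, for the whole second after the job is handed in: Both full tins stand upright (within 4 degrees) on the bay floors of the caddy, one in each bay (centre within 11 mm of the bay's, underside within 4 mm of its floor); both empty tins stand upright (within 4 degrees), anywhere on top of the chopping board; all four at rest ((horizontal distance between tin_1 and bay_near below 0.011 m or horizontal distance between tin_1 and bay_far below 0.011 m) and z of tin_1 in the frame of caddy between 0.006 and 0.014 m and angle between each of tin_1, tin_4, tin_2, tin_3's own z axis and vertical below 0.07 rad and linear speed of each of tin_1, tin_4, tin_2, tin_3 below 0.02 m/s and angular speed of each of tin_1, tin_4, tin_2, tin_3 below 0.2 rad/s and (horizontal distance between tin_4 and bay_near below 0.011 m or horizontal distance between tin_4 and bay_far below 0.011 m) and z of tin_4 in the frame of caddy between 0.006 and 0.014 m and x of tin_2 in the frame of board between -0.1 and 0.1 m and y of tin_2 in the frame of board between -0.16 and 0.16 m and z of tin_2 in the frame of board between 0.016 and 0.028 m and x of tin_3 in the frame of board between -0.1 and 0.1 m and y of tin_3 in the frame of board between -0.16 and 0.16 m and z of tin_3 in the frame of board between 0.016 and 0.028 m); the robot touches nothing.
It fails at once if a tin is tipped by more than about 35 degrees (angle between any of tin_1, tin_2, tin_3, tin_4's own z axis and vertical above 0.6 rad).
It fails at once if a tin is dropped or rammed onto the board or the caddy (contact force over 60 N) (contact force between any of tin_1, tin_2, tin_3, tin_4 and board above 60 N or contact force between any of tin_1, tin_2, tin_3, tin_4 and caddy above 60 N).
It fails at once if the tea box, the mug or the spice jar is moved by more than 4 cm (distance of any of tea_box, mug, spice_jar from where it was at the start of the episode above 0.04 m).
It also fails if it takes over 72 s, if anything falls off the work surface, if the arm or the gripper's body presses on something with over 40 N, if the wrist force passes 120 N, or if a joint passes its speed limit or range.

ROBOT

A 6-joint arm with a two-finger parallel gripper is mounted at the origin on a cart in front of the work surface, level with it; the furniture and walls round the work are solid. World frame = base frame: x ahead of the robot, y to its left, z up, the work surface at z = 0. Lengths are in mm, angles in degrees, forces in N, time in s.
With the tool pointing down it reaches from about 300 to 850 mm from the base axis. Payload 4.2 kg.
Tool frame: the origin (TCP) lies on the centre line of the jaws, within the pads' length; the fingertips stand 11 mm ahead of it and the grasp point (between the pads) lies 8 mm behind it; z points along the fingers, y is the line along which they close (so a half turn about z gives the same grasp; the last joint's range is limited). The gripper opens to 91 mm and grips with 3 to 60 N. Pads are 32 mm wide; open, the fingers measure 118 mm over their backs; the gripper's body (76 mm by 178 mm) begins 60 mm behind the grasp point.
Start: joints at [-71.792, 18.312, 89.639, -0, 72.044, -1.146], TCP at [190.565, -542.519, 224.976] pointing down, gripper open.
Joint ranges: [-177.97, 177.97], [-48.28, 115.42], [12.27, 149.76], [-77.06, 257.06], [2.81, 150.46], [-146.56, 146.56]. Speed limits (degrees/s): [147.25, 147.25, 180, 180, 180, 180].

INTERFACE

Orientations are given as [roll, pitch, yaw] about the fixed x, y, z axes, in that order (R = Rz(yaw) Ry(pitch) Rx(roll)).
In Python, from workcell import env, grab_frame, camera_model, models gives the robot as it stands.
- The arm moves only by the shell command python3 -m crank 'ROWS' [FORCE]. ROWS is text: rows parted by semicolons, each of 7 numbers parted by spaces: the closure, from -1 (fully open) to 1 (shut), so that 0 is half open, then the shift along the tool's x, y, z in mm, then the turn, a rotation vector about the tool's x, y, z in degrees. A call has 1 to 10 rows; each row shifts and turns the commanded pose from where the row before left it, along the tool's axes as they then stand; what a row does not reach is not made up. A row lasts 1/8 s, in which the tool goes at most 62.5 mm and 10.7 degrees, less where a joint would pass 70% of its speed; a pose out of reach is approached as far as the arm can. A call is refused whole if a number of a shift passes 62.5 or a number of a turn 10.7, either way. A call with a gripper value outside its range is refused whole. The fingers move at their own pace and stop on an object; FORCE is the grip in N (left out, the last holds). Time passes only in rows, so rows that do not move let the fingers close. It gives the time, the measured TCP pose, the force, the opening and the grip force at its end, in the units of the state.
- env.state(): the state, without advancing time (a new reading comes with each control period).
- grab_frame(name): name is "scene" or "top" or "wrist"; returns the picture (480x640x3 uint8, blue, green, red); there is no depth.
- camera_model(name): a dict with "K" (3x3 intrinsics, pixels), "R" (3x3) and "t" (3): a world point X has camera coordinates R X + t; the wrist camera has in their place "mount" (4x4, takes a point from camera to tool coordinates, whose origin is the TCP and whose axes are the flange's). Camera axes: x right, y down, z forward; pixel columns grow to the right and rows downward; lengths in mm; the calibration is good to about 2 mm. A picture is of the moment at which its call begins: read the wrist's pose just before it. camera_model takes no time and is no camera call.
- env.job_done(): hands the job in; it is judged then, once.
Trained networks look in the newest picture that a camera, given by its name, has taken for a name from the list of things; names that differ only in an ending like _2 or _b are one class to them, and where a whole thing is asked for, a point or a joint stands for the part that bears it (a point fixed in the world has none). Each returns a list of dicts, best first, with "p" (0 to 1); they miss things now and then, are a little off and sometimes report something else, mostly with a low value. They report only what shows in the picture. A call takes as long as a camera call. They do not tell look-alikes from the thing itself.
- models.search_frame(name, camera): "point" ([x, y, z] in mm, in world coordinates, good to about 4 mm: the middle of the surface that is visible of it).
The state is a dict: "time_s": time; "qpos": joint angles; "qvel": joint speeds; "effort": joint torques, N m; "ee_pos": TCP position; "ee_rot": TCP orientation; "force": force on the tool from outside, world axes, zero at the start; "torque": the same for the moment, N m; "gripper_width": finger opening in mm; "gripper_force": force on a finger pad.
Only numpy, scipy, OpenCV 4.12 (cv2) and the standard library are available. Lean on these libraries where they do the work, as an engineer would, in place of code of your own. Each camera call takes 0.05 s, during which the arm holds its last target. There are 200 camera calls.

## Working session

There is one attempt and no reset: what is moved stays moved. The work goes in short steps, Python scripts to look and compute and a shell command to move; the robot and the scene stay as the last step left them, time stands still between calls to the robot, and variables do not carry over. Pictures are saved under pics/ and viewed, at most 10 in all, crops included, and the job is handed in when it is done.

```bash
mkdir -p pics; python3 - <<'E'
from workcell import env, grab_frame, camera_model, models
import cv2,numpy as np
s=env.state(); print(s)
for c in ("top","scene"):
    cv2.imwrite(f"pics/{c}0.png",grab_frame(c))
    m=camera_model(c);print(c,np.round(m["K"],1).tolist(),np.round(m["R"],3).tolist(),np.round(m["t"],1).tolist())
    for n in ("tin_1","caddy","board","faucet"):
        for d in models.search_frame(n,c): print(c,n,np.round(d["point"]),round(d["p"],2))
print(camera_model("wrist"))
E
```

```text
{'time_s': 0.0, 'qpos': array([-7.17927470e+01,  1.83501169e+01,  8.97077294e+01, -2.10444932e-03,
        7.20419143e+01, -1.14551471e+00]), 'qvel': array([-0.02455635,  0.08696727, -0.00877268, -0.05344255,  0.09862929,
       -0.00032318]), 'effort': array([ 1.19120148e-03, -4.12466347e+01, -2.31970489e+01,  7.27650197e-02,
        4.55715274e-02, -1.48062295e-04]), 'ee_pos': array([ 190.38635404, -542.04745205,  224.12656455]), 'ee_rot': array([-1.79900219e+02,  6.01181791e-06,  1.93534183e+01]), 'force': array([-0.37459587,  0.19308607, -0.25714147]), 'torque': array([ 0.02495566, -0.0329716 ,  0.05395357]), 'gripper_force': 0.0, 'gripper_width': 90.73433952156168}
top [[442.8, 0.0, 334.6], [0.0, 442.8, 239.8], [0.0, 0.0, 1.0]] [[-0.029, -0.999, 0.023], [-0.993, 0.026, -0.116], [0.115, -0.026, -0.993]] [-63.8, 556.4, 1313.1]
top tin_1 [601. 108. 108.] 0.85
top tin_1 [583. -19. 104.] 0.79
top tin_1 [320. 169.  85.] 0.78
top caddy [504. 403.  11.] 0.89
top caddy [771.   2. 108.] 0.61
top board [541.  45.  25.] 0.88
scene [[550.1, 0.0, 323.0], [0.0, 550.1, 246.1], [0.0, 0.0, 1.0]] 
[... 216 characters left out ...]
. 174.  71.] 0.61
scene tin_1 [472.  -6.  87.] 0.57
scene tin_1 [484. 398.  21.] 0.45
scene caddy [485. 402.  17.] 0.63
scene board [515.  58.  21.] 0.93
scene faucet [589. 113.  91.] 0.72
{'K': array([[355.50658819,   0.        , 320.31655247],
       [  0.        , 355.50658819, 241.07655803],
       [  0.        ,   0.        ,   1.        ]]), 'mount': array([[-5.79530555e-04, -9.57339034e-01, -2.88966500e-01,
         8.28665566e+01],
       [ 9.99999650e-01, -7.29159481e-04,  4.10159939e-04,
        -4.50586089e-01],
       [-6.03364783e-04, -2.88966161e-01,  9.57339122e-01,
        -1.59903511e+02],
       [ 0.00000000e+00,  0.00000000e+00,  0.00000000e+00,
         1.00000000e+00]])}
```

View pics/top0.png

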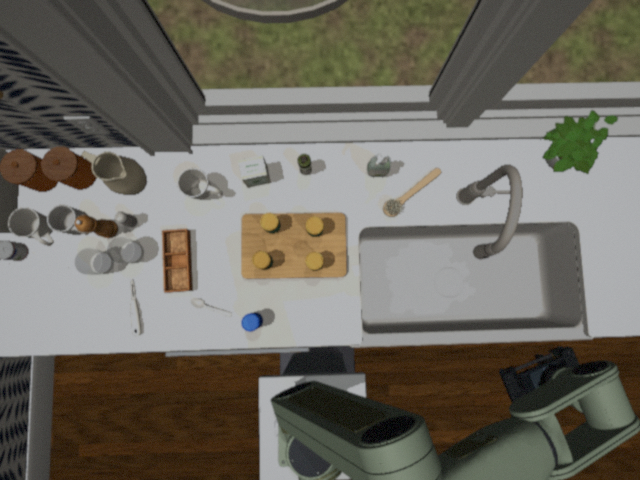

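View pics/scene0.png

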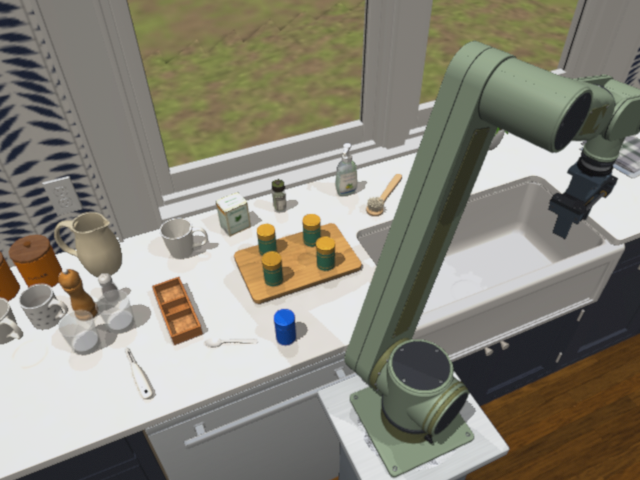

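The top view shows four green tins with brass lids at about (270,222), (315,226), (263,260) and (315,261). The caddy is at about (177,261), the blue look-alike at (252,322) and the tap at the right. The scene view agrees. Next I'll measure the lids and the caddy.

```bash
cat > h.py <<'E'
from workcell import env, grab_frame, camera_model, models
import cv2,numpy as np
from scipy.spatial.transform import Rotation as Ro
def cam(c):
    m=camera_model(c)
    if c!="wrist": return m["K"],m["R"],m["t"]
    s=env.state(); T=np.eye(4); T[:3,:3]=Ro.from_euler("xyz",s["ee_rot"],degrees=True).as_matrix(); T[:3,3]=s["ee_pos"]
    W=np.linalg.inv(T@m["mount"]); return m["K"],W[:3,:3],W[:3,3]
def back(C,uv,z):
    K,R,t=C; d=R.T@np.linalg.inv(K)@[uv[0],uv[1],1]; o=-R.T@t
    return o+d*(z-o[2])/d[2]
def proj(C,X):
    K,R,t=C; p=K@(R@np.asarray(X,float)+t); return p[:2]/p[2]
def blobs(mask,amin):
    n,_,st,ce=cv2.connectedComponentsWithStats(mask.astype(np.uint8))
    return [(st[i,4],st[i,:4].tolist(),ce[i]) for i in range(1,n) if st[i,4]>amin]
E
python3 - <<'E'
from h import *
im=cv2.imread("pics/top0.png"); C=cam("top")
for p in ((270,222),(315,226),(263,260),(315,261)):
    print(p,im[p[1],p[0]],np.round(back(C,p,107)))
for p in ((163,231),(189,230),(191,291),(165,293)): print(np.round(back(C,p,38)))
hsv=cv2.cvtColor(im,cv2.COLOR_BGR2HSV)
print([hsv[y,x] for x,y in ((270,222),(263,260),(290,240))])
cr=np.hstack([cv2.resize(im[195:295,230:360],None,fx=3,fy=3,interpolation=2),cv2.resize(im[210:310,140:220],None,fx=3,fy=3,interpolation=2)])
cv2.imwrite("pics/crop.png",cr)
E
```

```text
(270, 222) [ 73 141 175] [602. 107. 107.]
(315, 226) [ 72 141 175] [587. -22. 107.]
(263, 260) [ 67 135 171] [493. 128. 107.]
(315, 261) [ 78 144 176] [486. -20. 107.]
[594. 437.  38.]
[595. 359.  38.]
[412. 351.  38.]
[409. 428.  38.]
[array([ 20, 149, 175], dtype=uint8), array([ 20, 155, 171], dtype=uint8), array([ 18, 121, 164], dtype=uint8)]
```

View pics/crop.png

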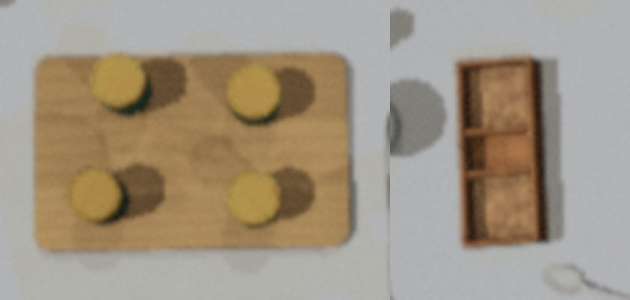

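Lids are at about (602,107), (587,-22), (493,129) and (486,-20). The caddy spans x 410–595 and y 352–436, nearly aligned with the world axes. I'll swing in on the robot's side of the tap with yaw turned to 0.

```bash
python3 -m crank '-1 0 0 0 0 0 10; -1 0 0 0 0 0 9.4; -1 15 -55 0 0 0 0; -1 15 -58 0 0 0 0; -1 15 -58 0 0 0 0; -1 15 -58 0 0 0 0; -1 15 -58 0 0 0 0; -1 15 -58 0 0 0 0; -1 20 -58 0 0 0 0; -1 20 -58 0 0 0 0'
```

```text
time_s: 1.75
ee_pos: [321.3, -79.9, 225.4]
ee_rot: [180.0, -0.1, -0.1]
force: [1.3, -0.0, -0.2]
gripper_width: 90.9
gripper_force: 0.0
```

```bash
python3 -m crank '-1 50 -35 -10 0 0 0; -1 50 -35 -10 0 0 0; -1 55 -35 -10 0 0 0; -1 55 -35 -10 0 0 0; -1 0 0 0 0 0 0; -1 0 0 0 0 0 0'; python3 - <<'E'
from h import *
C=cam("wrist"); im=grab_frame("wrist"); cv2.imwrite("pics/w1.png",im)
print(env.state()["ee_pos"])
for p in ((602,107),(587,-22),(493,129),(486,-20)): print(np.round(proj(C,(*p,107))))
E
```

```text
time_s: 2.5
ee_pos: [524.4, 54.3, 263.3]
ee_rot: [180.0, 0.1, -0.0]
force: [-0.5, 0.4, -0.0]
gripper_width: 91.3
gripper_force: 0.0
[524.06431667  53.98159303 263.56419818]
[259. 140.]
[409. 158.]
[242. 260.]
[399. 267.]
```

View pics/w1.png

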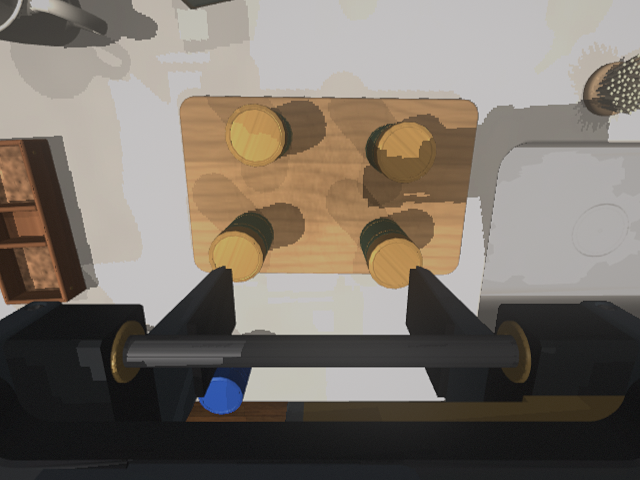

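The wrist view shows the lids centred at about (257,134), (406,151), (239,256) and (396,262), with the caddy at the left edge.

```bash
python3 - <<'E'
from h import *
C=cam("wrist")
for p in ((257,134),(406,151),(239,256),(396,262)): print(np.round(back(C,p,107),1))
E
```

```text
[606.5 108.3 107. ]
[592.2 -19.7 107. ]
[496.5 131.1 107. ]
[490.2 -17.1 107. ]
```

```bash
python3 -m crank '-0.6 -18 37 20 0 0 0; -0.6 -18 36 40 0 0 0; -0.6 0 0 40 0 0 0; -0.6 0 0 40 0 0 0; -0.6 0 0 32 0 0 0; -0.6 0 0 17 0 0 0; -0.6 0 0 0 0 0 0' 30;  python3 -m crank '1 0 0 0 0 0 0; 1 0 0 0 0 0 0; 1 0 0 0 0 0 0; 1 0 0 0 0 0 0; 1 0 0 -10 0 0 0; 1 0 0 -15 0 0 0; 1 0 0 0 0 0 0; 1 0 0 0 0 0 0; 1 0 0 0 0 0 0' 30
```

```text
time_s: 3.42
ee_pos: [487.1, -19.1, 74.3]
ee_rot: [180.0, 0.2, -0.1]
force: [0.7, 0.9, 0.2]
gripper_width: 72.9
gripper_force: 0.0
time_s: 4.55
ee_pos: [488.8, -18.4, 99.4]
ee_rot: [180.0, 0.1, -0.0]
force: [0.4, -0.2, -1.3]
gripper_width: 51.4
gripper_force: 30.0
```

Force is about 1 N, so this tin (488,-19) is empty. I'll set it back and try the one behind it.

```bash
python3 -m crank '1 0 0 10 0 0 0; 1 0 0 10 0 0 0; 1 0 0 4 0 0 0; 1 0 0 1 0 0 0; 1 0 0 0 0 0 0; -0.6 0 0 0 0 0 0; -0.6 0 0 0 0 0 0; -0.6 0 0 -30 0 0 0; -0.6 0 0 -35 0 0 0; -0.6 51 1 0 0 0 0'; python3 -m crank '-0.6 51 1 0 0 0 0; -0.6 0 0 15 0 0 0; -0.6 0 0 30 0 0 0; -0.6 0 0 20 0 0 0; 1 0 0 0 0 0 0; 1 0 0 0 0 0 0; 1 0 0 0 0 0 0; 1 0 0 0 0 0 0; 1 0 0 -10 0 0 0; 1 0 0 -15 0 0 0' ; python3 -m crank '1 0 0 0 0 0 0; 1 0 0 0 0 0 0; 1 0 0 0 0 0 0'; python3 -m crank '1 0 0 0 0 0 0'
```

```text
time_s: 5.8
ee_pos: [540.1, -19.5, 142.7]
ee_rot: [180.0, -0.2, -0.1]
force: [1.6, 0.1, 0.9]
gripper_width: 72.8
gripper_force: 0.0
time_s: 7.05
ee_pos: [590.6, -20.5, 100.0]
ee_rot: [180.0, 0.1, -0.0]
force: [0.9, 0.1, -3.6]
gripper_width: 51.4
gripper_force: 30.0
time_s: 7.42
ee_pos: [590.8, -20.5, 99.4]
ee_rot: [180.0, 0.1, -0.0]
force: [0.1, 0.2, -4.6]
gripper_width: 51.4
gripper_force: 30.0
time_s: 7.55
ee_pos: [591.0, -20.5, 99.5]
ee_rot: [180.0, 0.0, -0.0]
force: [-0.3, -1.3, -4.4]
gripper_width: 51.9
gripper_force: 30.0
```

About 4.5 N, so this one is full. I'll carry it high to a viewpoint over the caddy.

```bash
python3 -m crank '1 0 0 -40 0 0 0; 1 0 0 -50 0 0 0; 1 -18 -50 -10 0 0 0; 1 -19 -52 0 0 0 0; 1 -19 -52 0 0 0 0; 1 -19 -52 0 0 0 0; 1 -19 -52 0 0 0 0; 1 -19 -52 0 0 0 0; 1 -19 -52 0 0 0 0; 1 -19 -52 0 0 0 0'; python3 -m crank '1 0 0 0 0 0 0; 1 0 0 0 0 0 0; 1 0 0 0 0 0 0'; python3 - <<'E'
from h import *
C=cam("wrist"); im=grab_frame("wrist"); cv2.imwrite("pics/w2.png",im)
for p in ((595,359),(595,437),(409,428),(412,351)): print(np.round(proj(C,(*p,38))))
E
```

```text
time_s: 8.8
ee_pos: [439.7, 395.1, 199.6]
ee_rot: [180.0, 0.0, -0.0]
force: [1.4, 0.6, -4.5]
gripper_width: 51.4
gripper_force: 30.0
time_s: 9.18
ee_pos: [441.0, 392.4, 199.7]
ee_rot: [180.0, 0.0, -0.1]
force: [-0.3, -0.6, -5.2]
gripper_width: 51.4
gripper_force: 30.0
[362.  41.]
[265.  42.]
[284. 259.]
[364. 256.]
```

View pics/w2.png

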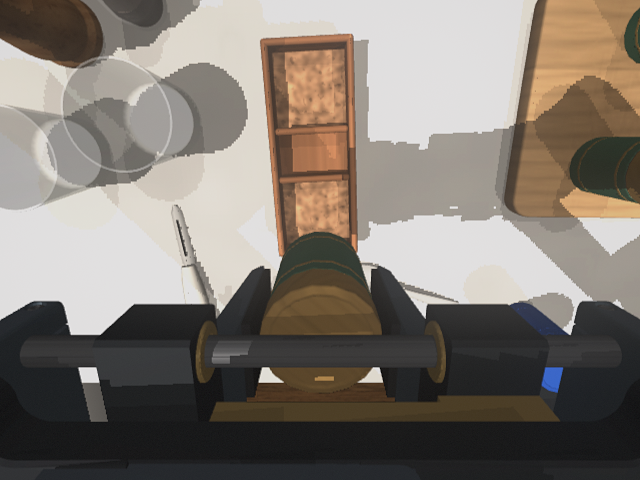

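The caddy's far rim corners are at about (262,39) and (352,35). Its side edges run down to (279,250) and (357,248).

```bash
python3 - <<'E'
from h import *
C=cam("wrist")
FL,FR,NL,NR=[back(C,p,38)[:2] for p in ((262,39),(352,35),(279,250),(357,248))]
print(FL,FR,NL,NR,np.linalg.norm(FL-FR),np.linalg.norm(NL-NR))
d=(FL-NL)/np.linalg.norm(FL-NL)+(FR-NR)/np.linalg.norm(FR-NR); d/=np.linalg.norm(d)
M=(FL+FR)/2; print("yaw",np.degrees(np.arctan2(d[1],d[0])))
for k in (38,94,150): print(k,M-k*d)
for v in (130.5,178.5): print(back(C,(313,v),38))
im=cv2.imread("pics/w2.png"); cv2.imwrite("pics/w2c.png",cv2.resize(im[20:265,245:375],None,fx=2.4,fy=2.4,interpolation=2))
E
```

```text
[597.14214171 439.43840491] [599.79655698 366.8867618 ] [417.94082655 432.300576  ] [419.69235754 358.0586822 ] 72.60018483382242 74.26255216949599
yaw 2.543577658447989
38 [560.50678858 401.47617283]
94 [504.5619622  398.99093626]
150 [448.61713581 396.5056997 ]
[526.52099434 398.93190547  38.        ]
[485.37940157 399.30536184  38.        ]
```

View pics/w2c.png

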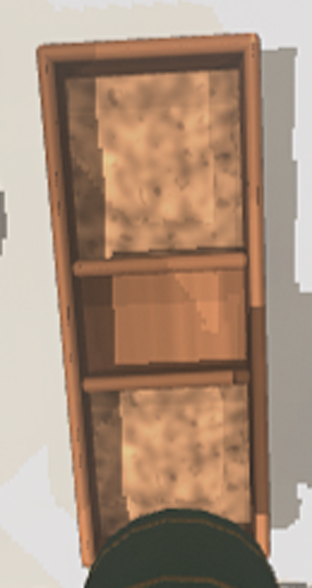

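```bash
python3 - <<'E'
from h import *
C=cam("wrist"); s=env.state(); Rm=Ro.from_euler("xyz",s["ee_rot"],degrees=True).as_matrix()
print(s["ee_pos"])
a=np.linspace(0,2*np.pi,200)
for dz in (-33,-13):
  P=np.array([proj(C,s["ee_pos"]+Rm@[26*np.cos(t),26*np.sin(t),dz]) for t in a]); print(dz,P.min(0),P.max(0))
im=cv2.imread("pics/w2.png"); print(cv2.cvtColor(im,cv2.COLOR_BGR2HSV)[360:404:2,322].tolist()); print(cv2.cvtColor(im,cv2.COLOR_BGR2HSV)[370,[280,270,268,266,264,262,260,258,378,380,382,384,386]].tolist())
cv2.imwrite("pics/w2d.png",cv2.resize(im[220:400,230:420],None,fx=3,fy=3,interpolation=2))
E
```

```text
[441.07391235 392.40048014 199.83407781]
-33 [258.12450948 286.50865836] [385.45386144 397.80093206]
-13 [265.3709877  267.88935562] [377.84424386 368.42011641]
[[0, 9, 58], [165, 9, 57], [15, 9, 54], [120, 5, 51], [18, 143, 91], [17, 132, 89], [17, 133, 90], [17, 135, 89], [18, 140, 133], [17, 141, 172], [17, 142, 145], [17, 129, 85], [17, 136, 90], [17, 138, 98], [18, 138, 94], [17, 134, 84], [17, 129, 75], [14, 140, 80], [14, 144, 78], [14, 139, 79], [15, 143, 80], [20, 119, 58]]
[[18, 133, 88], [23, 28, 183], [21, 11, 226], [21, 11, 224], [21, 11, 224], [21, 11, 232], [24, 21, 61], [0, 12, 22], [0, 1, 225], [0, 5, 113], [0, 22, 23], [10, 26, 29], [20, 29, 26]]
```

View pics/w2d.png

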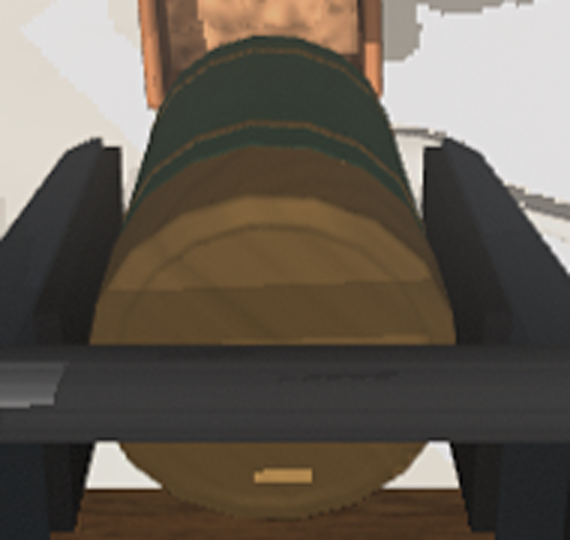

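The held tin's lid matches the projection from the gripper pose: centre (321,339) against the predicted (322,342). So the wrist calibration holds to about 1 mm. I'll go above the far bay at (561,401.5) and check.

```bash
python3 -m crank '1 40 -3 0 0 0 0; 1 40 -3 0 0 0 0; 1 39 -3 0 0 0 0; 1 0 0 40 0 0 0; 1 0 0 40 0 0 0; 1 0 0 20 0 0 0; 1 0 0 0 0 0 0; 1 0 0 0 0 0 0'
```

```text
time_s: 10.22
ee_pos: [560.7, 402.4, 101.2]
ee_rot: [-179.9, -0.1, -0.1]
force: [0.3, -0.2, -3.4]
gripper_width: 51.8
gripper_force: 30.0
```

```bash
python3 -m crank '1 -0.5 1 6 0 0 0; 1 0 0 10 0 0 0; 1 0 0 8 0 0 0; 1 0 0 5 0 0 0; 1 0 0 0 0 0 0'; python3 -m crank '1 0 0 3 0 0 0; 1 0 0 2 0 0 0; 1 0 0 2 0 0 0; 1 0 0 0 0 0 0'
```

```text
time_s: 10.85
ee_pos: [558.7, 401.4, 70.1]
ee_rot: [180.0, 0.1, -0.0]
force: [0.3, -0.3, -4.6]
gripper_width: 51.2
gripper_force: 30.0
time_s: 11.35
ee_pos: [559.2, 401.6, 64.2]
ee_rot: [-180.0, -0.0, -0.0]
force: [-0.0, -0.6, -1.5]
gripper_width: 51.7
gripper_force: 30.0
```

The floor is taking the weight, so I'll lower 1 mm more and release. Then on to the tin at (495,130).

```bash
python3 -m crank '1 0 0 1 0 0 0; 1 0 0 0 0 0 0'; python3 -m crank '-0.6 0 0 0 0 0 0; -0.6 0 0 0 0 0 0; -0.6 0 0 0 0 0 0; -0.6 0 0 -40 0 0 0; -0.6 0 0 -50 0 0 0; -0.6 -13 54 -20 0 0 0; -0.6 -13 54 0 0 0 0; -0.6 -13 54 0 0 0 0; -0.6 -13 55 0 0 0 0; -0.6 -13 55 0 0 0 0'; python3 -m crank '-0.6 0 0 0 0 0 0; -0.6 0 0 0 0 0 0'
```

```text
time_s: 11.6
ee_pos: [559.2, 401.6, 64.2]
ee_rot: [-180.0, -0.1, -0.0]
force: [-1.9, -1.7, 5.1]
gripper_width: 51.7
gripper_force: 30.0
time_s: 12.85
ee_pos: [493.4, 128.0, 173.0]
ee_rot: [180.0, -0.1, -0.0]
force: [1.6, -0.0, 0.5]
gripper_width: 73.3
gripper_force: 0.0
time_s: 13.1
ee_pos: [494.4, 130.0, 173.1]
ee_rot: [-180.0, -0.1, -0.1]
force: [0.0, 1.0, 0.4]
gripper_width: 72.9
gripper_force: 0.0
```

```bash
python3 -m crank '-0.6 2 -1 30 0 0 0; -0.6 0 0 40 0 0 0; -0.6 0 0 20 0 0 0; -0.6 0 0 9 0 0 0; 1 0 0 0 0 0 0; 1 0 0 0 0 0 0; 1 0 0 0 0 0 0; 1 0 0 0 0 0 0; 1 0 0 -10 0 0 0; 1 0 0 -15 0 0 0' ; python3 -m crank '1 0 0 0 0 0 0; 1 0 0 0 0 0 0; 1 0 0 0 0 0 0'; python3 -m crank '1 0 0 0 0 0 0'
```

```text
time_s: 14.35
ee_pos: [495.4, 130.3, 99.4]
ee_rot: [180.0, 0.1, -0.0]
force: [-0.4, 0.1, -0.6]
gripper_width: 51.5
gripper_force: 30.0
time_s: 14.72
ee_pos: [495.5, 130.4, 98.5]
ee_rot: [180.0, 0.0, -0.0]
force: [-0.4, -0.3, -1.6]
gripper_width: 51.8
gripper_force: 30.0
time_s: 14.85
ee_pos: [495.6, 130.5, 98.5]
ee_rot: [180.0, 0.0, -0.0]
force: [0.1, 0.2, -0.6]
gripper_width: 51.5
gripper_force: 30.0
```

Empty, so the remaining tin at (606,108) must be full. I'll set this one back and lift that one.

```bash
python3 -m crank '1 0 0 10 0 0 0; 1 0 0 10 0 0 0; 1 0 0 4 0 0 0; 1 0 0 1 0 0 0; 1 0 0 0 0 0 0; -0.6 0 0 0 0 0 0; -0.6 0 0 0 0 0 0; -0.6 0 0 -30 0 0 0; -0.6 0 0 -35 0 0 0; -0.6 55 11 0 0 0 0'; python3 -m crank '-0.6 55 11 0 0 0 0; -0.6 0 0 15 0 0 0; -0.6 0 0 30 0 0 0; -0.6 0 0 20 0 0 0; 1 0 0 0 0 0 0; 1 0 0 0 0 0 0; 1 0 0 0 0 0 0; 1 0 0 0 0 0 0; 1 0 0 -10 0 0 0; 1 0 0 -15 0 0 0' ; python3 -m crank '1 0 0 0 0 0 0; 1 0 0 0 0 0 0; 1 0 0 0 0 0 0'
```

```text
time_s: 16.1
ee_pos: [550.7, 120.4, 141.9]
ee_rot: [-179.9, -0.2, 0.1]
force: [1.2, 0.4, -0.1]
gripper_width: 72.8
gripper_force: 0.0
time_s: 17.35
ee_pos: [605.1, 108.1, 98.9]
ee_rot: [180.0, 0.1, -0.0]
force: [0.5, 0.9, -4.7]
gripper_width: 51.4
gripper_force: 30.0
time_s: 17.73
ee_pos: [605.4, 108.4, 98.4]
ee_rot: [180.0, 0.1, -0.0]
force: [-0.2, -0.8, -4.9]
gripper_width: 51.7
gripper_force: 30.0
```

Full. I'll carry it above the near bay and look.

```bash
python3 -m crank '1 0 0 -40 0 0 0; 1 0 0 -50 0 0 0; 1 -26 -48 -10 0 0 0; 1 -26 -48 0 0 0 0; 1 -26 -48 0 0 0 0; 1 -26 -48 0 0 0 0; 1 -27 -48 0 0 0 0; 1 -26 -48 0 0 0 0; 1 0 0 0 0 0 0; 1 0 0 0 0 0 0'; python3 - <<'E'
from h import *
C=cam("wrist"); s=env.state(); print(s["ee_pos"]); im=grab_frame("wrist"); cv2.imwrite("pics/w3.png",im)
for p in ((561,401.5),):
  P=np.array([proj(C,(p[0]+26*np.cos(t),p[1]+26*np.sin(t),95)) for t in np.linspace(0,6.28,60)]); print(P.min(0),P.max(0))
P=np.array([proj(C,s["ee_pos"]+[26*np.cos(t),26*np.sin(t),33]) for t in np.linspace(0,6.28,60)]); print(P.min(0),P.max(0))
E
```

```text
time_s: 18.98
ee_pos: [448.8, 396.2, 198.3]
ee_rot: [179.9, 0.0, -0.0]
force: [0.3, 0.1, -4.0]
gripper_width: 51.5
gripper_force: 30.0
[448.84938411 396.1939756  198.31590009]
[275.09444271  46.45041726] [350.98982932 128.58305423]
[258.26119394 286.56098043] [385.53794087 397.74778766]
```

View pics/w3.png

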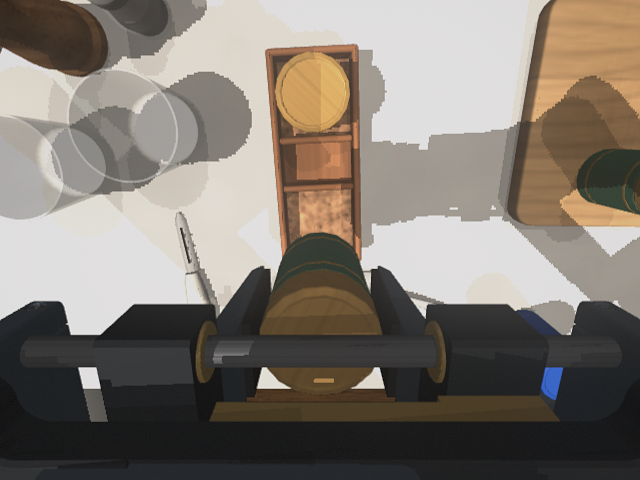

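The far tin's lid is centred at about (312,91), some 2–3 mm from nominal, so it's well seated. The held tin lies as the last one did. Lowering into the near bay.

```bash
python3 -m crank '1 -0.5 -0.5 40 0 0 0; 1 0 0 40 0 0 0; 1 0 0 16 0 0 0; 1 0 0 0 0 0 0; 1 0 0 10 0 0 0; 1 0 0 10 0 0 0; 1 0 0 7 0 0 0; 1 0 0 4 0 0 0; 1 0 0 0 0 0 0'; python3 -m crank '1 0 0 3 0 0 0; 1 0 0 2 0 0 0; 1 0 0 0 0 0 0'
```

```text
time_s: 20.15
ee_pos: [448.4, 397.1, 71.6]
ee_rot: [180.0, 0.0, -0.0]
force: [0.0, -0.4, -4.2]
gripper_width: 51.7
gripper_force: 30.0
time_s: 20.52
ee_pos: [448.5, 397.0, 66.7]
ee_rot: [180.0, 0.0, -0.0]
force: [-0.3, 0.5, -5.0]
gripper_width: 51.5
gripper_force: 30.0
```

```bash
python3 -m crank '1 0 0 2 0 0 0; 1 0 0 1 0 0 0; 1 0 0 1 0 0 0; 1 0 0 0 0 0 0'
```

```text
time_s: 21.02
ee_pos: [448.6, 397.1, 63.2]
ee_rot: [-180.0, -0.0, -0.0]
force: [-1.1, -0.6, -0.2]
gripper_width: 51.7
gripper_force: 30.0
```

On the floor. I'll release, retreat and take a final look.

```bash
python3 -m crank '1 0 0 0.7 0 0 0; -0.6 0 0 0 0 0 0; -0.6 0 0 0 0 0 0; -0.6 0 0 0 0 0 0; -0.6 0 0 -40 0 0 0; -0.6 0 0 -60 0 0 0; -0.6 -20 40 -60 0 0 0; -0.6 -20 50 -60 0 0 0; -0.6 0 30 0 0 0 0; -0.6 0 0 0 0 0 0'; python3 - <<'E'
from h import *
C=cam("wrist"); im=grab_frame("wrist"); cv2.imwrite("pics/w4.png",im)
for p in ((561,401.5,95),(449,396.7,95),(495.5,130.5,107),(489,-18,107)):
  P=np.array([proj(C,(p[0]+26*np.cos(t),p[1]+26*np.sin(t),p[2])) for t in np.linspace(0,6.28,60)]); print(P.min(0),P.max(0))
E
```

```text
time_s: 22.28
ee_pos: [416.2, 293.7, 259.7]
ee_rot: [-180.0, -0.1, -0.2]
force: [-0.1, 0.6, 0.7]
gripper_width: 72.9
gripper_force: 0.0
[158.08963864  20.08012393] [221.3977116   89.89590305]
[179.83650362 162.36660713] [236.83434829 219.0487301 ]
[482.96674141 104.65315044] [545.33260472 168.78954919]
[656.15867834 112.36870531] [720.08681171 175.79053078]
```

View pics/w4.png

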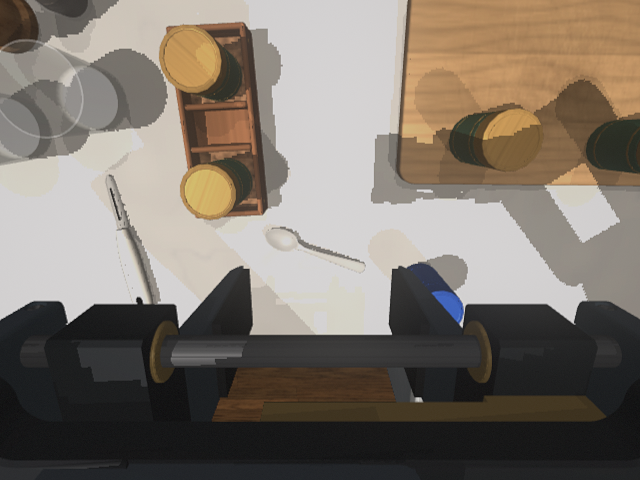

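Both tins stand in their bays: lids at (191,59) and (209,191), matching prediction to about 3 mm. The empties stand upright on the board, and the gripper is clear. Handing in.

```bash
python3 -m crank '-0.6 0 0 0 0 0 0; -0.6 0 0 0 0 0 0'; python3 -c "
from workcell import env
print(env.job_done())"
```

```text
time_s: 22.58
ee_pos: [416.3, 295.7, 258.0]
ee_rot: [180.0, 0.1, 0.0]
force: [0.6, -0.7, 0.7]
gripper_width: 73.1
gripper_force: 0.0
the job is handed in; nothing more can be done
None
```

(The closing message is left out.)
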